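Load the bench-stand kit tray, tall post last

TASK

Load the blue kit tray from the shortest part to the tallest, so that nothing stands in the way of the next reach: first the black square foot flat into the large square pocket at one end, then the brass hex clamp, turned so that two of its flats lie along the two rails of the slot at the other end, and last the steel post, taken from its sloping rest and stood upright in the middle pocket. Put each part fully down on the tray floor before letting it go (no dropping), one after the other, and leave everything else on the bench where it is.

Things in the scene. Friction and masses are not known exactly. Their poses are not given: they have to be found in the camera images.
- tray: Blue plastic kit tray, fixed to the bench, 116 mm (x) by 186 mm (y), floor 6 mm thick, outer rim 14 mm above the bench. Origin on the bench under the centre of the middle pocket. In a row along the tray's y: square pocket at y=+52 mm, middle pocket at y=0, hex slot at y=-44.4 mm. z up.
- tray_square (a point): Centre of the square pocket, on the tray's floor; axes as the tray's. White floor. Inside 54 x 54 mm, sides along the tray's x and y, walls 8 mm high above the floor.
- tray_middle (a point): Centre of the middle pocket, on the tray's floor; axes as the tray's. White floor. Inside 42 x 42 mm, walls 10 mm high in x and 8 to 14 mm high in y.
- tray_slot (a point): Centre of the hex slot, on the tray's floor; axes as the tray's. White floor. Two rails run along the tray's x, 38 mm apart (across y), 14 mm high above the floor; end stops 48 mm apart in x, 8 mm high.
- foot: Stand foot, 32 mm high: black square plate 48 x 48 x 12 mm with an aluminium square boss 24 x 24 mm, 20 mm high, standing on its centre (sides parallel to the plate's): grip the boss. About 0.15 kg. Starts lying on the bench on its plate, at any yaw. Origin at the centre of the underside, x and y along the plate's sides, z up.
- hexclamp: Solid brass hexagonal clamp, 34 mm across flats (39.3 mm across corners), 44 mm high, about 0.22 kg, standing upright on the bench at any yaw. Origin at the centre of the underside, z up; one pair of flats faces +y and -y of its own frame, the other pairs lie 60 deg either side.
- post: Steel post, 135 mm long: disc foot 34 mm diameter and 10 mm thick, then a plain 16 mm shaft to the top. About 0.2 kg. Origin at the centre of the foot's underside, z along the shaft to its top. Starts leaning 35 deg from vertical on the sloping rest, its top towards the robot.
- rest: Grey sloping rest with black rubber channel, fixed to the bench, base 130 (x) x 70 (y) x 6 mm. Origin under the centre of its base. The post leans in it towards the rest's -x. The channel holds the shaft from below and at both sides (along y) between 40 and 75 mm from the post's underside; above 76 mm the shaft stands free on all sides. The post lifts out straight up, or square to the slope; drawn out along its own axis, its disc foot catches under the channel after 30 mm.
- rest_seat (a point): Where the centre of the post's underside starts, 26 mm above the bench; axes as the rest's.
- spool: Bystander: grey wire spool, 60 mm diameter, 42 mm high, origin at its underside.
- fluxjar: Bystander: small amber jar with black cap, 44 mm diameter, 55 mm high, origin at its underside.
- loupe: Bystander: black eye loupe, 40 mm diameter, 32 mm high, origin at its underside.
- dish: Bystander: white ceramic dish, 64 mm diameter, 22 mm high, origin at its underside.
- driver: Bystander: screwdriver with red handle, 170 mm long, lying on the bench along its x.
- thumbnut: Bystander: small brass thumb nut, 24 mm diameter, 16 mm high, origin at its underside.

How it is judged:
By the outcome, as a careful person would: the job done as asked, in the order asked, and still so for the second after the job is handed in, with the robot touching nothing.
It also fails if it takes over 61 s, if anything falls off the work surface, if the arm or the gripper's body presses on something with over 40 N, if the wrist force passes 120 N, or if a joint passes its speed limit or range.

ROBOT

A 7-joint arm with a two-finger parallel gripper is mounted at the origin on the work surface. World frame = base frame: x ahead of the robot, y to its left, z up, the work surface at z = 0. Lengths are in mm, angles in rad, forces in N, time in s.
With the tool pointing down it reaches from about 350 to 775 mm from the base axis. Payload 3.1 kg.
Tool frame: the origin (TCP) lies on the front face of the gripper's body, between the roots of the fingers; the fingertips stand 73 mm ahead of it and the grasp point (between the pads) lies 54 mm ahead of it; z points along the fingers, y is the line along which they close (so a half turn about z gives the same grasp; the last joint's range is limited). The gripper opens to 85 mm and grips with 20 to 120 N. Pads are 22 mm wide; open, the fingers measure 114 mm over their backs; the gripper's body (76 mm by 85 mm) begins 54 mm behind the grasp point. The pads swing forward as they close: fully open they stand 13 mm farther back than shut.
Start: joints at [1.126, 0.311, 0.014, 1.512, -0.004, 1.319, -0.027], TCP at [215.632, -505.983, 303.904] pointing down, gripper open.
Joint ranges: [-2.7, 2.7], [-0.3, 1.91], [-1.27, 1.3], [0.12, 2.57], [-1.44, 4.58], [0.2, 2.03], [-3.05, 3.05]. Speed limits (rad/s): [2.79, 2.79, 3.14, 3.14, 3.14, 3.14, 3.14].

INTERFACE

Orientations are given as a unit quaternion [w, x, y, z].
In Python, from bench import telemetry, optics, order gives the robot as it stands. The module is installed in compiled form; this text tells all that it offers.
- The arm moves only by the shell command python3 -m handwheel 'ROWS' [FORCE]. ROWS is JSON, a list of rows, each a list of 3 entries, a list of its own where there are three numbers: the turn, a rotation vector about the tool's x, y, z in degrees, then the shift along the tool's x, y, z in mm, then the closure, from 0 (fully open) to 1 (shut). A call has 1 to 5 rows; each row shifts and turns the commanded pose from where the row before left it, along the tool's axes as they then stand; what a row does not reach is not made up. A row lasts 1/10 s, in which the tool goes at most 50 mm and 8.59 degrees, less where a joint would pass 70% of its speed; a pose out of reach is approached as far as the arm can. A call is refused whole if a number of a shift passes 50 or a number of a turn 8.59, either way. A call with a gripper value outside its range is refused whole. The fingers move at their own pace and stop on an object; FORCE is the grip in N (left out, the last holds). Time passes only in rows, so rows that do not move let the fingers close. It gives the time, the measured TCP pose, the force, the opening and the grip force at its end, in the units of the state.
- telemetry.read_state(): the state, without advancing time (a new reading comes with each control period).
- optics.grab_frame(name): name is "scene" or "top" or "wrist"; returns the picture (420x560x3 uint8, red, green, blue); there is no depth.
- optics.calibration(name): a dict with "intrinsics" (3x3 intrinsics, pixels), "k1" (the pictures are not rectified: a ray, as slopes to the right and down, at radius r is drawn at 1 + k1 r^2 times it, then the intrinsics apply), "origin" and "rotation" of the camera in the world. Camera axes: x right, y down, z forward; pixel columns grow to the right and rows downward; lengths in mm; the calibration is good to about 2 mm. A picture is of the moment at which its call begins: read the wrist's pose just before it. calibration takes no time and is no camera call; for the wrist camera it gives the pose at the moment of the call.
- order.close_job(): hands the job in; it is judged then, once.
The state is a dict: "time_s": time; "joint_pos": joint angles; "joint_velocities": joint speeds; "joint_torque": joint torques, N m; "tool_pos": TCP position; "orientation": TCP orientation; "contact_force": force on the tool from outside, world axes, zero at the start; "torque": the same for the moment, N m; "finger_gap": finger opening in mm; "grasp_force": force on a finger pad.
Only numpy, scipy, OpenCV 4.12 (cv2) and the standard library are available. Lean on these libraries where they do the work, as an engineer would, in place of code of your own. Each camera call takes 0.05 s, during which the arm holds its last target. There are 200 camera calls.

## Working session

There is one attempt and no reset: what is moved stays moved. The work goes in short steps, Python scripts to look and compute and a shell command to move; the robot and the scene stay as the last step left them, time stands still between calls to the robot, and variables do not carry over. Pictures are saved under pics/ and viewed, at most 10 in all, crops included, and the job is handed in when it is done.

```bash
mkdir -p pics; cat > h.py <<'E'
import numpy as np, cv2
from bench import telemetry, optics, order
from scipy.spatial.transform import Rotation as R
def cal(n):
    c=optics.calibration(n); return {k:np.array(v,float) for k,v in c.items()}
def ray(c,u,v):
    K=c['intrinsics']; k=float(c['k1']); d=np.array([(u-K[0,2])/K[0,0],(v-K[1,2])/K[1,1]])
    s=d.copy()
    for _ in range(20): s=d/(1+k*(s@s))
    r=c['rotation']@np.array([s[0],s[1],1]); return c['origin'],r/np.linalg.norm(r)
def plane(c,u,v,z):
    o,r=ray(c,u,v); return o+r*(z-o[2])/r[2]
def proj(c,P):
    q=c['rotation'].T@(np.array(P,float)-c['origin']); s=q[:2]/q[2]; s=s*(1+float(c['k1'])*(s@s)); K=c['intrinsics']
    return K[0,0]*s[0]+K[0,2],K[1,1]*s[1]+K[1,2]
def tri(l):
    A=np.zeros((3,3));b=np.zeros(3)
    for c,u,v in l:
        o,r=ray(c,u,v);M=np.eye(3)-np.outer(r,r);A+=M;b+=M@o
    return np.linalg.solve(A,b)
def grab(n,f):
    c=cal(n); im=optics.grab_frame(n); cv2.imwrite('pics/'+f,im[:,:,::-1]); return c,im
def st():
    s=telemetry.read_state(); q=s['orientation']; Rm=R.from_quat([q[1],q[2],q[3],q[0]]).as_matrix()
    return s,np.array(s['tool_pos']),Rm
E
python3 - <<'E'
from h import *
np.set_printoptions(precision=3,suppress=True)
for n in ['top','scene']:
    c,im=grab(n,n+'0.png'); print(n,c)
s,p,Rm=st();print(s,Rm); print(cal('wrist'))
E
```

```text
top {'intrinsics': array([[417.947,   0.   , 280.378],
       [  0.   , 417.947, 212.659],
       [  0.   ,   0.   ,   1.   ]]), 'k1': array(0.04), 'origin': array([ 520.134,  -53.105, 1027.051]), 'rotation': array([ 0.029, -0.696,  0.717, -0.021])}
scene {'intrinsics': array([[481.704,   0.   , 278.564],
       [  0.   , 481.704, 216.014],
       [  0.   ,   0.   ,   1.   ]]), 'k1': array(0.011), 'origin': array([1209.552, -493.288,  826.667]), 'rotation': array([-0.344,  0.816,  0.432, -0.172])}
{'time_s': 0.1, 'joint_pos': array([ 1.126,  0.312,  0.014,  1.513, -0.004,  1.319, -0.027]), 'joint_velocities': array([ 0.002, -0.001, -0.001, -0.005,  0.   ,  0.   ,  0.001]), 'joint_torque': array([  0.001, -38.085,   0.147, -23.124,   0.012,   0.008,   0.   ]), 'tool_pos': array([ 215.424, -505.509,  302.923]), 'orientation': array([-0.001,  0.98 ,  0.2  , -0.   ]), 'contact_force': array([-0.216, -0.24 ,  0.099]), 'torque': array([0.036, 0.008, 0.056]), 'grasp_force': 0.0, 'finger_gap': 85.39807062209914} [[ 0.92   0.392 -0.001]
 [ 0.392 -0.92   0.002]
 [-0.    -0.002 -1.   ]]
{'intrinsics': array([[312.275,   0.   , 278.296],
       [  0.   , 312.275, 204.838],
       [  0.   ,   0.   ,   1.   ]]), 'k1': array(0.014), 'origin': array([ 279.192, -478.037,  372.284]), 'rotation': array([ 0.114,  0.826, -0.546, -0.076])}
```

View pics/top0.png

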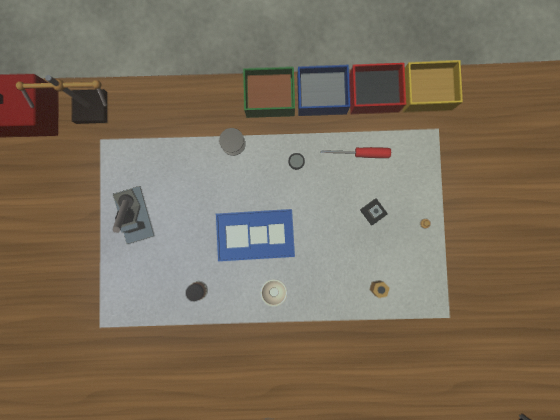

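View pics/scene0.png

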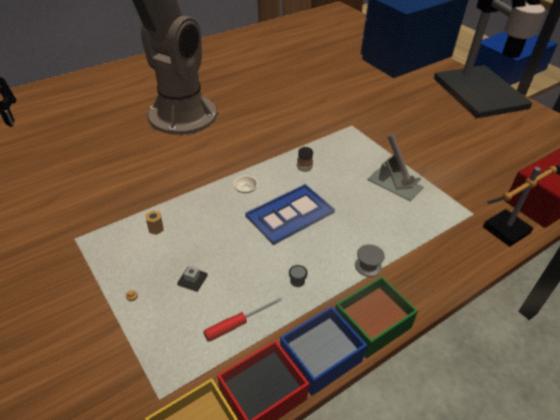

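Top view: tray at (255,235) with its square pocket (237,236), middle (259,235) and slot (277,234). Foot at (374,211), hex at (380,289), rest and post at (133,215). The scene view agrees: foot (192,277), hex (154,222), post (400,165). The rotations are quaternions, so I'll fix that in the helper.

```bash
sed -i "s/    c=optics.calibration(n); return.*/    c={k:np.array(v,float) for k,v in optics.calibration(n).items()}; q=c['rotation']; c['rotation']=R.from_quat([q[1],q[2],q[3],q[0]]).as_matrix(); return c/" h.py
cat >> h.py <<'E'
def blob(m,x0,y0,x1,y1,n=1):
    mm=np.zeros(m.shape,np.uint8); mm[y0:y1,x0:x1]=m[y0:y1,x0:x1].astype(np.uint8)*255
    cs,_=cv2.findContours(mm,cv2.RETR_EXTERNAL,cv2.CHAIN_APPROX_NONE)
    return sorted(cs,key=cv2.contourArea)[::-1][:n]
E
python3 - <<'E'
from h import *
np.set_printoptions(precision=1,suppress=True)
ct=cal('top');cs=cal('scene');print(ct['rotation'],cs['rotation'])
t=cv2.imread('pics/top0.png');s=cv2.imread('pics/scene0.png')
# tray outline
b,g,r=[t[:,:,i].astype(int) for i in range(3)]
k=blob((b>r+50),200,195,310,275)[0]; box=cv2.boxPoints(cv2.minAreaRect(k))
print('tray rim',[plane(ct,*p,14)[:2] for p in box], 'area',cv2.contourArea(k))
P=[plane(ct,*p,14) for p in box];print('tray c',np.mean(P,0))
w=(t.min(2)>195)
for k in blob(w,215,208,297,262,3):
    rc=cv2.minAreaRect(k);print('pocket',rc,plane(ct,*rc[0],6))
# foot, hex
k=blob(t.max(2)<70,350,190,400,235)[0];rc=cv2.minAreaRect(k);print('foot',rc,plane(ct,*rc[0],12),[plane(ct,*p,12)[:2] for p in cv2.boxPoints(rc)])
k=blob((r>b+25)&(r>60),360,270,400,310)[0];rc=cv2.minEnclosingCircle(k);print('hex',rc,plane(ct,*rc[0],44))
print('tri foot boss',tri([(ct,375,211),(cs,194,273)]),'hex top',tri([(ct,381,289),(cs,154,215)]))
print('tri tray mid',tri([(ct,259,235),(cs,289,214)]))
crop=[cv2.resize(t[180:250,105:160],None,fx=7,fy=7,interpolation=2),cv2.resize(s[125:205,360:430],None,fx=5.6,fy=6.125,interpolation=2)]
cv2.imwrite('pics/rest.png',np.hstack([c[:490] for c in crop]))
c,im=grab('wrist','w0.png')
E
```

```text
[[-0.  -1.   0.1]
 [-1.   0.   0. ]
 [-0.  -0.1 -1. ]] [[ 0.6  0.6 -0.6]
 [ 0.8 -0.4  0.4]
 [ 0.  -0.7 -0.7]]
tray rim [array([594.2, 116.1]), array([599.8, -69.9]), array([485.3, -73.2]), array([479.6, 111.2])] area 3492.5
tray c [539.7  21.1  14. ]
foot ((373.37567138671875, 211.45404052734375), (18.968538284301758, 19.48318862915039), 53.97262954711914) [ 587.8 -268.5   12. ] [array([ 593.4, -236.2]), array([ 620.2, -275.4]), array([ 582.1, -300.6]), array([ 555.5, -261.5])]
hex ((379.04412841796875, 288.941162109375), 10.000358581542969) [ 405.6 -266.5   44. ]
tri foot boss [ 589.3 -268.5   20.9] hex top [ 405.5 -270.7   43. ]
tri tray mid [540.4  13.2   2.1]
```

View pics/rest.png

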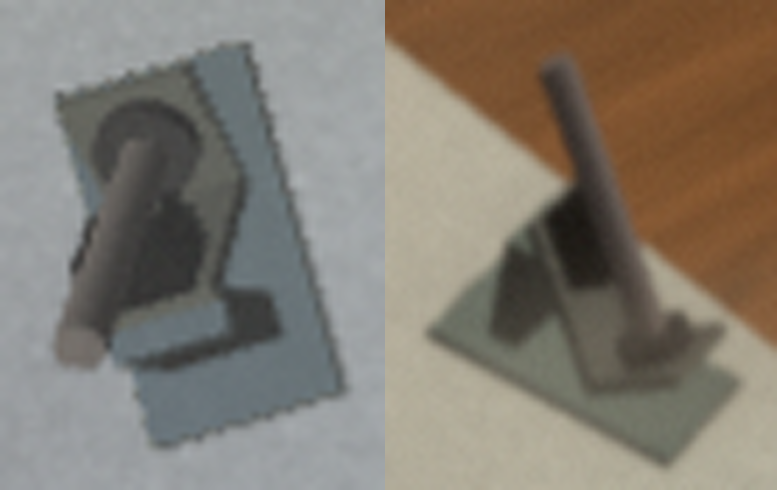

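Crop: the post top is at top-camera pixel (116.4,229.7) and scene pixel (391.3,134.8), with the disc foot at top (126,201.4). I have enough to start, so I'm heading over the foot, turned to its yaw.

```bash
python3 -m handwheel '[[[0,0,0],[43.7,-7.1,10],0],[[0,0,0],[43.7,-7.1,10],0],[[0,0,0],[43.7,-7.1,10],0],[[0,0,0],[43.7,-7.1,10],0],[[0,0,0],[43.7,-7.1,10],0]]' 30
python3 -m handwheel '[[[0,0,0],[43.7,-7.1,10],0],[[0,0,0],[43.7,-7.1,10],0],[[0,0,0],[43.7,-7.1,10],0],[[0,0,0],[43.7,-7.1,10],0],[[0,0,0],[43.7,-7.1,10],0]]'
python3 -m handwheel '[[[0,0,-5.6],[0,0,0],0],[[0,0,-5.7],[0,0,0],0],[[0,0,0],[0,0,0],0],[[0,0,0],[0,0,0],0]]'
python3 - <<'E'
from h import *
c,im=grab('wrist','w1.png'); s,p,Rm=st(); print(p,Rm)
E
```

```text
time_s: 0.65
tool_pos: [403.8, -386.5, 253.3]
orientation: [-0.0, 0.98, 0.2, -0.0]
contact_force: [0.5, -0.9, 0.1]
finger_gap: 85.3
grasp_force: 0.0
time_s: 1.15
tool_pos: [590.9, -268.3, 203.0]
orientation: [-0.0, 0.98, 0.2, -0.0]
contact_force: [0.5, -1.0, 0.1]
finger_gap: 85.4
grasp_force: 0.0
time_s: 1.55
tool_pos: [589.4, -269.7, 203.5]
orientation: [-0.0, 0.956, 0.294, -0.0]
contact_force: [0.3, -0.6, 0.1]
finger_gap: 85.3
grasp_force: 0.0
[ 589.41466954 -269.82096175  203.7344866 ] [[ 8.26792167e-01  5.62507371e-01 -4.13150638e-04]
 [ 5.62507401e-01 -8.26792248e-01 -5.16195783e-05]
 [-3.70626138e-04 -1.89721628e-04 -9.99999913e-01]]
```

View pics/w1.png

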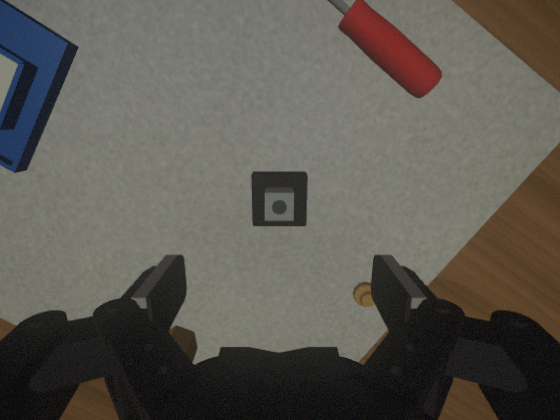

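The foot sits at (279,198), square in the picture, with its boss top at (280,207). I'll measure its exact offset from the plate and boss planes.

```bash
python3 - <<'E'
from h import *
np.set_printoptions(precision=2,suppress=True)
c=cal('wrist');s,p,Rm=st();im=cv2.imread('pics/w1.png')
g=im.max(2)
k=blob(g<75,225,150,335,245)[0];rc=cv2.minAreaRect(k);print(rc)
b=cv2.boxPoints(rc);P=np.array([plane(c,*q,12) for q in b]);print('plate centre in tool',Rm.T@(P.mean(0)-p));E=P[1]-P[0];print('size',np.linalg.norm(np.diff(P,axis=0),axis=1),'yaw',np.degrees(np.arctan2((P[1]-P[0])[1],(P[1]-P[0])[0]))%90,'tool yaw',np.degrees(np.arctan2(Rm[1,1],Rm[0,1]))%90)
k=blob(g>95,258,180,300,225)[0];rc=cv2.minAreaRect(k);print(rc);q=plane(c,*rc[0],32);print('boss',q,Rm.T@(q-p))
ct=cal('top');print('boss tri',tri([(c,*rc[0]),(ct,375.5,211)]))
E
```

```text
((278.5, 198.5), (53.0, 55.0), 90.0)
plate centre in tool [  0.85  -0.01 191.73]
size [46.4  47.35 48.67] yaw 34.191559268353096 tool yaw 34.229377829053725
((279.0, 206.0), (26.0, 28.0), 90.0)
boss [ 589.89 -269.9    32.  ] [  0.41   0.36 171.73]
boss tri [ 587.92 -271.2    23.57]
```

```bash
python3 -m handwheel '[[[0,0,0],[0.5,0,40],0],[[0,0,0],[0,0,40],0],[[0,0,0],[0,0,25],0.5],[[0,0,0],[0,0,10],0.5],[[0,0,0],[0,0,0],0.5]]' 40
python3 -m handwheel '[[[0,0,0],[0,0,0],1],[[0,0,0],[0,0,0],1],[[0,0,0],[0,0,0],1],[[0,0,0],[0,0,0],1],[[0,0,0],[0,0,0],1]]' 50
python3 -m handwheel '[[[0,0,0],[0,0,0],1],[[0,0,0],[0,0,-10],1],[[0,0,0],[0,0,-30],1],[[0,0,0],[0,0,-40],1],[[0,0,0],[0,0,0],1]]' 50
python3 - <<'E'
from h import *
np.set_printoptions(precision=3,suppress=True)
s,p,Rm=st(); print(p,Rm,s['contact_force'],s['joint_pos'])
t=np.array([540,15]);print('to tray mid in tool',Rm.T[:2,:2]@(t-p[:2]))
E
```

```text
time_s: 2.1
tool_pos: [589.1, -269.1, 87.5]
orientation: [-0.001, 0.956, 0.295, -0.001]
contact_force: [0.2, -0.5, 0.4]
finger_gap: 44.0
grasp_force: 0.0
time_s: 2.6
tool_pos: [591.7, -269.7, 91.2]
orientation: [0.001, 0.955, 0.295, 0.002]
contact_force: [-0.2, 0.1, 6.4]
finger_gap: 22.2
grasp_force: 52.7
time_s: 3.1
tool_pos: [593.6, -270.1, 175.8]
orientation: [0.004, 0.955, 0.296, 0.005]
contact_force: [1.1, -0.5, -0.7]
finger_gap: 22.5
grasp_force: 52.0
[ 593.629 -270.149  175.775] [[ 0.825  0.565  0.012]
 [ 0.565 -0.825 -0.005]
 [ 0.007  0.01  -1.   ]] [ 1.147 -0.524 -0.686] [ 0.518  0.61  -0.185  1.389  0.117  1.141 -0.653]
to tray mid in tool [ 116.772 -265.606]
```

The grip holds at 52 N, but the tool rose 3.7 mm while closing, so the tips touched the plate. I'm moving over the tray, turning to its yaw, and will look at both the held foot and the pocket.

```bash
python3 -m handwheel '[[[0,0,0],[17.6,-38,-5],1],[[0,0,0],[17.6,-38,-5],1],[[0,0,0],[17.6,-38,-5],1],[[0,0,0],[17.6,-38,-5],1],[[0,0,0],[17.6,-38,-5],1]]' 60
python3 -m handwheel '[[[0,0,0],[17.6,-38,-5],1],[[0,0,0],[17.6,-38,-5],1],[[0,0,0],[17.6,-38,-5],1],[[0,0,8.2],[0,0,0],1],[[0,0,8.2],[0,0,0],1]]'
python3 -m handwheel '[[[0,0,8.2],[0,0,0],1],[[0,0,8.1],[0,0,0],1],[[0,0,0],[0,0,0],1],[[0,0,0],[0,0,0],1]]'
python3 - <<'E'
from h import *
np.set_printoptions(precision=3,suppress=True)
c,im=grab('wrist','w2.png'); s,p,Rm=st(); print(p,Rm,s['joint_pos'])
E
```

```text
time_s: 3.6
tool_pos: [554.4, -60.9, 193.7]
orientation: [-0.0, 0.955, 0.296, -0.001]
contact_force: [0.7, 0.8, -1.1]
finger_gap: 22.3
grasp_force: 62.1
time_s: 4.1
tool_pos: [533.7, 63.9, 208.8]
orientation: [-0.0, 0.988, 0.156, -0.0]
contact_force: [-0.0, -1.4, -1.6]
finger_gap: 22.1
grasp_force: 62.1
time_s: 4.5
tool_pos: [534.3, 61.4, 208.6]
orientation: [0.0, 1.0, 0.016, -0.0]
contact_force: [-0.1, 0.2, -1.4]
finger_gap: 22.5
grasp_force: 62.2
[534.4    61.37  208.652] [[ 0.999  0.032 -0.001]
 [ 0.032 -0.999 -0.   ]
 [-0.001  0.    -1.   ]] [-0.004  0.368 -0.185  1.682  0.074  1.099 -1.749]
```

View pics/w2.png

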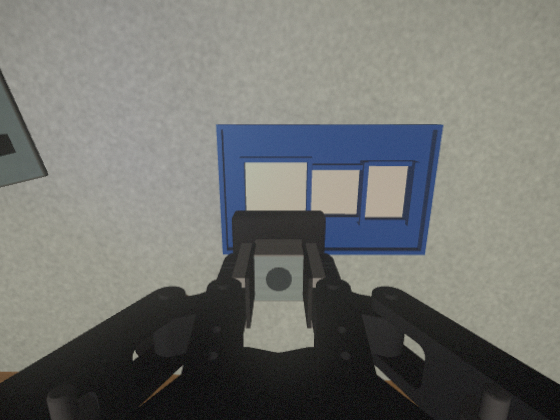

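The tray is fully visible: its outline runs (218,125) to (441,125) to (425,254) to (224,254), with the pockets at (276,187), (335,191) and (386,192). The foot is held level between the pads. Next I'll measure the tray from this view, check its height by parallax with the top view, and get the foot's offset from the tool.

```bash
python3 - <<'E'
from h import *
np.set_printoptions(precision=2,suppress=True)
c=cal('wrist');ct=cal('top');s,p,Rm=st();im=cv2.imread('pics/w2.png').astype(int)
b,g,r=im[...,0],im[...,1],im[...,2]
m=(b>r+30)
k=blob(m,195,105,460,270)[0]; x=k[:,0,:]
def fit(pts): 
    vx,vy,x0,y0=cv2.fitLine(pts.astype(np.float32),cv2.DIST_HUBER,0,.01,.01).ravel(); return np.cross([x0,y0,1],[x0+vx,y0+vy,1])
top=fit(x[(x[:,1]<135)&(x[:,0]>240)&(x[:,0]<420)]);bot=fit(x[(x[:,1]>247)&(x[:,0]>340)&(x[:,0]<415)])
lf=fit(x[(x[:,0]<232)&(x[:,1]>140)&(x[:,1]<240)]);rt=fit(x[(x[:,0]>415)&(x[:,1]>140)&(x[:,1]<240)])
I=lambda a,b:(lambda q:q[:2]/q[2])(np.cross(a,b))
cor=[I(top,lf),I(top,rt),I(bot,rt),I(bot,lf)];print(np.array(cor))
P=np.array([plane(c,*q,14) for q in cor]);print(P,np.linalg.norm(np.roll(P,-1,0)-P,axis=1))
yd=(P[0]-P[1]+P[3]-P[2])[:2];yd/=np.linalg.norm(yd);C=P.mean(0)[:2];O=C-7.8*yd
print('C',C,'yaw',np.degrees(np.arctan2(-yd[0],yd[1])),'origin',O,'square',O+52*yd,'slot',O-44.4*yd)
w=(r>130)&(g>120)
for bx in [(310,160,362,222),(364,155,412,222)]:
    k=blob((im.min(2)>110),*bx)[0];rc=cv2.boundingRect(k);q=(rc[0]+rc[2]/2,rc[1]+rc[3]/2);print(rc,plane(c,*q,6))
# heights: rim centre by two views (top cam rim corners)
t=cv2.imread('pics/top0.png').astype(int);k=blob((t[...,0]>t[...,2]+50),200,195,310,275)[0];tb=cv2.boxPoints(cv2.minAreaRect(k))
tb=sorted(tb.tolist());print('tri rim',[tri([(c,*a),(ct,*min(tb,key=lambda q:np.hypot(*(np.array(q)-proj(ct,A)))))]) for a,A in zip(cor,P)])
# held foot: front plate corners and boss top
gx=im.max(2);
print('plate front edge row', [np.argmax(np.diff(gx[195:230,u])<-30)+195 for u in (245,280,315)], 'cols at row 222',[u for u in range(225,335) if abs(int(gx[222,u])-int(gx[222,u-1]))>25])
E
```

```text
[[216.11 125.  ]
 [442.07 125.  ]
 [423.74 253.52]
 [222.49 245.42]]
[[595.27 114.61  14.  ]
 [600.86 -69.81  14.  ]
 [486.85 -73.    14.  ]
 [489.02 111.26  14.  ]] [184.51 114.05 184.27 106.31]
C [543.    20.77] yaw 0.5311262436251388 origin [543.07  12.97] square [542.59  64.97] slot [543.48 -31.43]
(311, 170, 49, 44) [540.28  10.8    6.  ]
(365, 166, 43, 51) [542.14 -34.63   6.  ]
tri rim [array([595.  , 117.6 ,   1.48]), array([600.36, -69.97,  13.47]), array([485.64, -73.55,  12.26]), array([478.7 , 115.3 ,  -9.75])]
plate front edge row [np.int64(195), np.int64(209), np.int64(209)] cols at row 222 [225, 226, 227, 232, 326]
```

```bash
python3 - <<'E'
from h import *
np.set_printoptions(precision=2,suppress=True)
c=cal('wrist');s,p,Rm=st();im=cv2.imread('pics/w2.png').astype(int)
r=im[...,2]
row=r[180,225:325];d=np.diff(row);l=225+d.argmax();rr=225+d.argmin()
col=r[145:185,275];tt=145+np.diff(col).argmax();print(l,rr,tt)
a,b,e=[plane(c,u+.5,v+.5,6) for u,v in((l+.5,180),(rr+.5,180),(275,tt+.5))];print('sq left,right,top',a,b,e,'centre y',(a+b)[1]/2)
zt=129.4
f=plane(c,280,209,zt);L=plane(c,232,222,zt);Rr=plane(c,326,222,zt)
print('front edge',Rm.T@(f-p),'sides',Rm.T@(L-p),Rm.T@(Rr-p))
print(r[200:240:1,280]); print(r[222,222:240],r[222,320:335])
E
```

```text
311 305 161
sq left,right,top [550.07  32.43   6.  ] [549.9   37.74   6.  ] [565.44  65.21   6.  ] centre y 35.08938979121869
front edge [25.2   0.35 79.23] sides [ 18.41 -23.74  79.24] [18.37 23.46 79.24]
[181 181 182 182 179 179 179 182 180 179 121  61  45  43  45  49  54  53
  49  52  56  53  52  54  50  51  51  47  49  52  48  47  45  46  47  47
  48  46  47  56]
[63 62 61 53 53 56 59 62 62 60 54 53 55 54 54 51 56 51] [46 53 47 48 42 44 58 56 57 57 55 54 57 58 56]
```

Square centre is at (539.5, 65.0) and the foot centre is 1.0 mm ahead in tool x. I'll correct by (+4.2, −3.5) and descend.

```bash
python3 -m handwheel '[[[0,0,0],[4.2,-3.5,30],1],[[0,0,0],[0,0,40],1],[[0,0,0],[0,0,24],1],[[0,0,0],[0,0,0],1],[[0,0,0],[0,0,0],1]]'
python3 - <<'E'
from h import *
s,p,Rm=st(); print(p,Rm[:,1])
E
```

```text
time_s: 5.05
tool_pos: [539.0, 64.9, 115.2]
orientation: [-0.0, 1.0, 0.015, -0.0]
contact_force: [0.3, -1.1, -0.8]
finger_gap: 22.4
grasp_force: 62.1
[539.02485951  64.94177108 115.15567468] [ 3.01904532e-02 -9.99544147e-01 -1.84898324e-04]
```

```bash
python3 -m handwheel '[[[0,0,0],[0,0,8],1],[[0,0,0],[0,0,4],1],[[0,0,0],[0,0,2],1],[[0,0,0],[0,0,1],1],[[0,0,0],[0,0,0],1]]'
python3 -m handwheel '[[[0,0,0],[0,0,1],1],[[0,0,0],[0,0,1],1],[[0,0,0],[0,0,1],1],[[0,0,0],[0,0,0],1]]'
python3 - <<'E'
from h import *
c,im=grab('wrist','w3.png');c,im=grab('top','t3.png');s,p,Rm=st(); print(p,s['contact_force'])
E
```

```text
time_s: 5.55
tool_pos: [538.9, 65.0, 100.0]
orientation: [0.0, 1.0, 0.015, 0.0]
contact_force: [-0.8, 0.2, -1.8]
finger_gap: 22.4
grasp_force: 62.2
time_s: 5.95
tool_pos: [538.9, 65.0, 97.3]
orientation: [0.0, 1.0, 0.015, 0.0]
contact_force: [-1.5, -0.3, 1.9]
finger_gap: 22.1
grasp_force: 62.5
[538.90608643  64.98934955  97.24921993] [-0.52029734 -0.01454563  3.17842811]
```

Contact came at the expected height (97.3). I'll press slightly more, then release and back out.

```bash
python3 -m handwheel '[[[0,0,0],[0,0,1],1],[[0,0,0],[0,0,0],1],[[0,0,0],[0,0,0],0.6],[[0,0,0],[0,0,0],0.5],[[0,0,0],[0,0,0],0.5]]'
python3 -m handwheel '[[[0,0,0],[0,0,-10],0.5],[[0,0,0],[0,0,-30],0.5],[[0,0,0],[0,0,-40],0.5],[[0,0,0],[0,0,-40],0],[[0,0,0],[0,0,0],0]]'
python3 - <<'E'
from h import *
np.set_printoptions(precision=3,suppress=True)
c,im=grab('wrist','w4.png'); s,p,Rm=st(); print(p,Rm[:,1],s['joint_pos'])
E
```

```text
time_s: 6.55
tool_pos: [538.9, 64.9, 95.6]
orientation: [0.0, 1.0, 0.015, -0.0]
contact_force: [0.3, -0.7, 0.3]
finger_gap: 43.0
grasp_force: 0.0
time_s: 7.05
tool_pos: [542.8, 65.9, 223.0]
orientation: [-0.001, 1.0, 0.015, 0.007]
contact_force: [0.4, 1.2, 0.3]
finger_gap: 70.2
grasp_force: 0.0
[541.126  65.457 220.027] [ 0.029 -1.    -0.001] [-0.009  0.366 -0.187  1.655  0.075  1.119 -1.757]
```

View pics/w4.png

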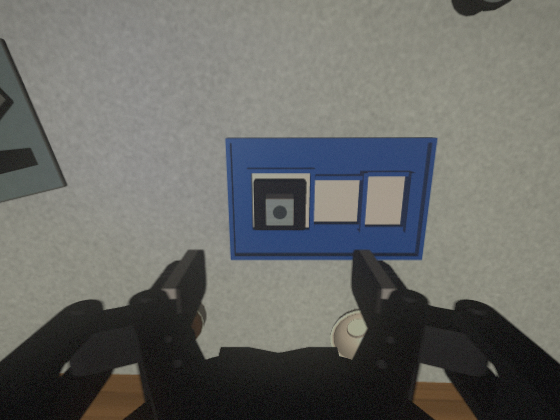

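The foot is seated, with a white margin all round at (280,202). I'll re-measure the now unobstructed tray and go over the hex clamp.

```bash
cat > tray.py <<'E'
from h import *
np.set_printoptions(precision=2,suppress=True)
def tray(c,im):
    b,g,r=[im[...,i].astype(int) for i in range(3)]
    cs,_=cv2.findContours(((b>r+30)*255).astype(np.uint8),0,1);k=max(cs,key=cv2.contourArea)
    h=cv2.approxPolyDP(cv2.convexHull(k),12,True)[:,0,:];print(len(h))
    x=k[:,0,:].astype(float)
    P=np.array([plane(c,*(q+0.5),14)[:2] for q in x]).astype(np.float32)
    return P,cv2.minAreaRect(P)
E
python3 - <<'E'
from tray import *
c=cal('wrist');im=cv2.imread('pics/w4.png');P,rc=tray(c,im);print(rc)
for bx in [(312,170,362,230),(363,165,410,235)]:
    k=blob((im.min(2)>100),*bx)[0];q=np.array([plane(c,*p,6)[:2] for p in cv2.boxPoints(cv2.minAreaRect(k))]);print(q,q.mean(0))
E
python3 -m handwheel '[[[0,0,0],[-18.2,41.1,0],0],[[0,0,0],[-18.2,41.1,0],0],[[0,0,0],[-18.2,41.1,0],0],[[0,0,0],[-18.2,41.1,0],0],[[0,0,0],[-18.2,41.1,0],0]]'
python3 -m handwheel '[[[0,0,0],[-18.2,41.1,0],0],[[0,0,0],[-18.2,41.1,0],0],[[0,0,0],[-18.2,41.1,0],0],[[0,0,0],[0,0,0],0],[[0,0,0],[0,0,0],0]]'
python3 - <<'E'
from h import *
np.set_printoptions(precision=3,suppress=True)
c,im=grab('wrist','w5.png'); s,p,Rm=st(); print(p,Rm[:,1],s['joint_pos'])
E
```

```text
4
((538.3156127929688, 20.115440368652344), (113.9991226196289, 183.3887939453125), 1.6847245693206787)
[[556.96  33.6 ]
 [558.14  -7.83]
 [518.51 -11.68]
 [517.25  31.26]] [537.72  11.34]
[[516.69 -17.12]
 [564.46 -15.5 ]
 [563.   -48.96]
 [515.1  -52.05]] [539.81 -33.41]
time_s: 7.6
tool_pos: [452.2, -144.4, 215.0]
orientation: [-0.0, 1.0, 0.015, -0.001]
contact_force: [0.8, -0.9, -0.5]
finger_gap: 85.3
grasp_force: 0.0
time_s: 8.1
tool_pos: [401.7, -268.7, 215.0]
orientation: [-0.001, 1.0, 0.013, -0.001]
contact_force: [0.7, 0.3, -0.3]
finger_gap: 85.4
grasp_force: 0.0
[ 402.64  -267.18   215.048] [ 0.029 -1.    -0.002] [ 0.545  0.25   0.008  1.823 -0.003  1.071 -0.988]
```

View pics/w5.png

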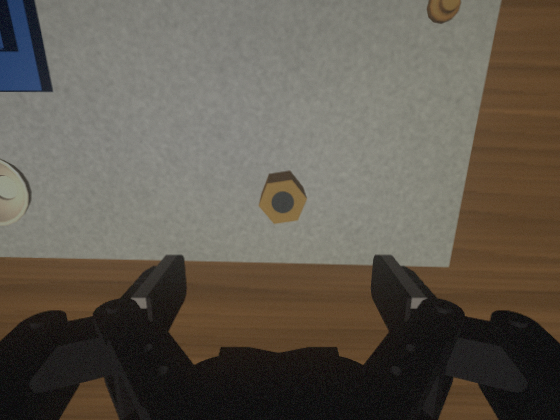

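The hex is at (283,202), with its corners roughly left and right, so I need about a 30° turn to grip on flats. I'll fit the top face polygon.

```bash
python3 - <<'E'
from h import *
np.set_printoptions(precision=2,suppress=True)
c=cal('wrist');s,p,Rm=st();im=cv2.imread('pics/w5.png').astype(int)
print(im[[186,176,202],[284,284,268]])
m=(im[...,2]>im[...,0]+25)&(im[...,2]>125)
k=blob(m,245,160,320,240)[0];h=cv2.convexHull(k)
P=np.array([plane(c,*(q+0.0),44) for q in h[:,0,:]]);T=(P-p)@Rm
(cx,cy),rad=cv2.minEnclosingCircle(T[:,:2].astype(np.float32));print('area',cv2.contourArea(h),'centre tool',cx,cy,'R',rad)
pts=T[:,:2]
best=[]
for a in np.arange(0,60,.5):
    w=[]
    for j in range(3):
        n=np.radians(a+60*j);d=pts@[np.cos(n),np.sin(n)];w.append((d.max()-d.min(),(d.max()+d.min())/2))
    best.append((sum(x[0] for x in w),a,w))
b=min(best,key=lambda x:x[0]);print(b)
A=np.array([[np.cos(np.radians(b[1]+60*j)),np.sin(np.radians(b[1]+60*j))] for j in range(3)]);print('centre',np.linalg.lstsq(A,np.array([x[1] for x in b[2]]),rcond=None)[0])
q=plane(c,*h[:,0,:].mean(0),44);print(q)
ct=cal('top');print('z check tri',tri([(c,283,202),(ct,380.5,289)]),tri([(c,283,202),(cal('scene'),154,215)]))
E
```

```text
[[ 67 105 130]
 [ 50  62  71]
 [ 69 110 135]]
area 1468.0 centre tool 3.673208475112915 2.4990921020507812 R 19.35515594482422
(np.float64(101.42611270588169), np.float64(51.5), [(np.float64(33.7822938622206), np.float64(4.378140415028925)), (np.float64(34.28100445616546), np.float64(1.1199943649330688)), (np.float64(33.36281438749563), np.float64(-3.0195094801640625))])
centre [3.53 2.68]
[ 406.53 -270.47   44.  ]
z check tri [ 405.3  -270.26   41.18] [ 405.95 -270.22   43.03]
```

```bash
python3 -m handwheel '[[[0,0,0],[3.5,2.7,0],0],[[0,0,7.2],[0,0,20],0],[[0,0,7.2],[0,0,30],0],[[0,0,7.1],[0,0,0],0],[[0,0,0],[0,0,40],0.2]]' 40
python3 -m handwheel '[[[0,0,0],[0,0,20],0.3],[[0,0,0],[0,0,8],0.3],[[0,0,0],[0,0,0],0.5],[[0,0,0],[0,0,0],1],[[0,0,0],[0,0,0],1]]' 
python3 -m handwheel '[[[0,0,0],[0,0,0],1],[[0,0,0],[0,0,0],1],[[0,0,0],[0,0,0],1],[[0,0,0],[0,0,0],1]]' 70
python3 - <<'E'
from h import *
np.set_printoptions(precision=3,suppress=True)
c,im=grab('wrist','w6.png'); s,p,Rm=st(); print(p,Rm,s['joint_pos'])
E
```

```text
time_s: 8.65
tool_pos: [411.2, -271.0, 128.8]
orientation: [0.002, 0.985, -0.171, 0.005]
contact_force: [0.9, -0.6, 0.3]
finger_gap: 73.6
grasp_force: 0.0
time_s: 9.15
tool_pos: [407.5, -270.8, 99.0]
orientation: [0.0, 0.985, -0.172, 0.001]
contact_force: [0.1, 0.4, -2.6]
finger_gap: 33.0
grasp_force: 41.0
time_s: 9.55
tool_pos: [407.5, -270.9, 99.0]
orientation: [0.0, 0.985, -0.172, 0.001]
contact_force: [0.5, 0.7, 5.2]
finger_gap: 32.3
grasp_force: 75.9
[ 407.487 -270.919   98.946] [[ 0.941 -0.339  0.002]
 [-0.339 -0.941 -0.001]
 [ 0.003  0.    -1.   ]] [ 0.502  0.411  0.063  1.935 -0.036  0.794 -1.332]
```

```bash
python3 -m handwheel '[[[0,0,0],[0,0,-15],1],[[0,0,0],[0,0,-45],1],[[0,0,-7.2],[0,0,-20],1],[[0,0,-7.2],[0,0,0],1],[[0,0,-7.1],[0,0,0],1]]'
python3 -m handwheel '[[[0,0,0],[14.4,-33.6,0],1],[[0,0,0],[14.4,-33.6,0],1],[[0,0,0],[14.4,-33.6,0],1],[[0,0,0],[14.4,-33.6,0],1],[[0,0,0],[14.4,-33.6,0],1]]'
python3 -m handwheel '[[[0,0,0],[14.4,-33.6,0],1],[[0,0,0],[14.4,-33.6,0],1],[[0,0,0],[0,0,0],1],[[0,0,0],[0,0,0],1],[[0,0,0],[0,0,0],1]]'
python3 - <<'E'
from tray import *
c,im=grab('wrist','w7.png'); s,p,Rm=st(); print(p,Rm[:,1],s['joint_pos'])
P,rc=tray(c,im[:,:,::-1]);print(rc)
E
```

```text
time_s: 10.1
tool_pos: [406.2, -270.6, 178.2]
orientation: [0.0, 1.0, 0.017, 0.0]
contact_force: [0.0, -0.2, -2.0]
finger_gap: 32.4
grasp_force: 75.0
time_s: 10.6
tool_pos: [472.9, -99.3, 177.1]
orientation: [0.0, 1.0, 0.014, -0.001]
contact_force: [0.8, 0.0, -2.1]
finger_gap: 32.1
grasp_force: 75.0
time_s: 11.1
tool_pos: [499.4, -34.0, 177.2]
orientation: [0.001, 1.0, 0.014, -0.001]
contact_force: [-0.1, -0.5, -2.1]
finger_gap: 32.4
grasp_force: 74.9
[499.55 -34.31 177.33] [ 0.03 -1.    0.  ] [ 0.14  0.33 -0.13  1.82  0.05  1.   -1.56]
4
((540.5394897460938, 20.024887084960938), (115.69185638427734, 185.75949096679688), 1.7136967182159424)
```

View pics/w7.png

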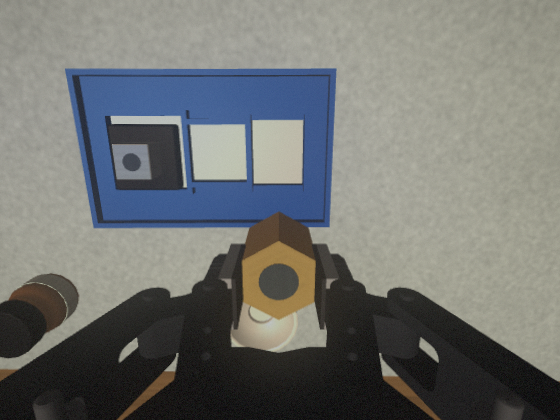

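The hex is held squarely, its top face at (279,281) and its upright edge pointing forward. The slot's white floor is at (278,153) and the tray outline is fully seen. I'll compute the remaining offset.

```bash
python3 - <<'E'
from h import *
np.set_printoptions(precision=2,suppress=True)
c=cal('wrist');s,p,Rm=st();im=cv2.imread('pics/w7.png').astype(int)
for bx,n in [((249,112,308,192),'slot'),((186,118,249,186),'mid')]:
    k=blob(im.min(2)>110,*bx)[0];q=np.array([plane(c,*(a+.0),6)[:2] for a in cv2.boxPoints(cv2.minAreaRect(k))]);print(n,q,q.mean(0))
m=(im[...,2]>im[...,0]+25)&(im[...,2]>110)
k=blob(m,238,235,320,325)[0];h=cv2.convexHull(k);z=p[2]-99+44
T=((np.array([plane(c,*q,z) for q in h[:,0,:]])-p)@Rm)[:,:2]
best=[]
for a in np.arange(60,120,.5):
    w=[(lambda d:(np.ptp(d),(d.max()+d.min())/2))(T@[np.cos(np.radians(a+60*j)),np.sin(np.radians(a+60*j))]) for j in range(3)]
    best.append((sum(x[0] for x in w),a,w))
b=min(best);A=np.array([[np.cos(np.radians(b[1]+60*j)),np.sin(np.radians(b[1]+60*j))] for j in range(3)])
hc=np.linalg.lstsq(A,np.array([x[1] for x in b[2]]),rcond=None)[0];print('hex flats angle',b[1],[x[0] for x in b[2]],'centre tool',hc)
for S in ([542.1,-32.2],):print('shift tool',(Rm.T@(np.array([*S,p[2]])-p))[:2]-hc)
E
```

```text
slot [[565.54 -12.78]
 [566.51 -49.9 ]
 [518.86 -52.15]
 [517.85 -12.91]] [542.19 -31.94]
mid [[561.4   33.32]
 [562.55  -8.32]
 [520.92  -8.21]
 [519.77  35.49]] [541.16  13.07]
hex flats angle 90.5 [np.float64(34.104491966791514), np.float64(40.540985086065916), np.float64(45.180405390075826)] centre tool [-6.19 -2.  ]
shift tool [48.78  1.02]
```

```bash
python3 -m handwheel '[[[0,0,0],[21.5,-0.6,0],1],[[0,0,0],[21.5,-0.5,0],1],[[0,0,0],[0,0,30],1],[[0,0,0],[0,0,18],1],[[0,0,0],[0,0,0],1]]'
python3 -m handwheel '[[[0,0,0],[0,0,0],1],[[0,0,0],[0,0,0],1]]'
```

```text
time_s: 11.65
tool_pos: [540.4, -32.0, 126.8]
orientation: [0.0, 1.0, 0.013, -0.004]
contact_force: [-0.5, -0.3, -1.6]
finger_gap: 32.3
grasp_force: 74.9
time_s: 11.85
tool_pos: [544.2, -30.8, 131.2]
orientation: [0.0, 1.0, 0.014, 0.001]
contact_force: [-0.8, -0.3, -2.7]
finger_gap: 32.2
grasp_force: 74.9
```

```bash
python3 -m handwheel '[[[0,0,0],[0,0,0],1],[[0,0,0],[0,0,0],1],[[0,0,0],[0,0,0],1]]'
```

```text
time_s: 12.15
tool_pos: [543.6, -30.1, 130.5]
orientation: [0.0, 1.0, 0.015, 0.001]
contact_force: [-0.0, 0.7, -2.1]
finger_gap: 32.2
grasp_force: 74.9
```

```bash
python3 -m handwheel '[[[0,0,0],[-1.0,2.0,0],1],[[0,0,0],[0,0,0],1],[[0,0,0],[0,0,0],1],[[0,0,0],[0,0,0],1]]'
python3 -c "
from h import *
for i in range(3):
    c,im=grab('wrist','w8%d.png'%i);s,p,Rm=st();print(p,Rm[:,1])"
```

```text
time_s: 12.55
tool_pos: [542.4, -32.2, 129.9]
orientation: [-0.0, 1.0, 0.015, -0.0]
contact_force: [0.6, 0.0, -1.9]
finger_gap: 32.1
grasp_force: 74.9
[542.38113923 -32.149917   129.85040744] [ 2.94017925e-02 -9.99567674e-01 -1.52314803e-05]
[542.40281587 -32.1352193  129.86217551] [ 2.94647392e-02 -9.99565820e-01  2.42120972e-05]
[542.39795913 -32.10860288 129.85101171] [ 2.94539449e-02 -9.99566138e-01 -2.40839526e-05]
```

View pics/w82.png

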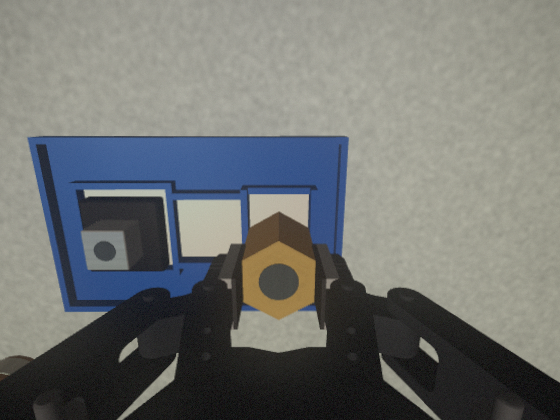

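Hex column centre (279) lines up with the slot floor (250–308, centre 279). I'm lowering it.

```bash
python3 -m handwheel '[[[0,0,0],[0,0,8],1],[[0,0,0],[0,0,6],1],[[0,0,0],[0,0,5],1],[[0,0,0],[0,0,3],1],[[0,0,0],[0,0,0],1]]'
python3 -m handwheel '[[[0,0,0],[0,0,1.5],1],[[0,0,0],[0,0,1],1],[[0,0,0],[0,0,1],1],[[0,0,0],[0,0,0],1],[[0,0,0],[0,0,0],1]]'
```

```text
time_s: 13.2
tool_pos: [541.9, -32.2, 107.0]
orientation: [-0.0, 1.0, 0.015, -0.001]
contact_force: [-0.5, -0.8, -1.5]
finger_gap: 32.1
grasp_force: 74.9
time_s: 13.7
tool_pos: [542.6, -32.2, 105.0]
orientation: [0.0, 1.0, 0.015, 0.0]
contact_force: [-0.9, 0.6, 3.4]
finger_gap: 32.5
grasp_force: 75.4
```

```bash
python3 -m handwheel '[[[0,0,0],[0,0,1],1],[[0,0,0],[0,0,0],1],[[0,0,0],[0,0,0],0.5],[[0,0,0],[0,0,0],0.4],[[0,0,0],[0,0,0],0.4]]'
python3 -m handwheel '[[[0,0,0],[0,0,-10],0.4],[[0,0,0],[0,0,-30],0.4],[[0,0,0],[0,0,-40],0.4],[[0,0,0],[0,0,-40],0],[[0,0,0],[0,0,-40],0]]'
python3 -m handwheel '[[[0,0,0],[0,0,-40],0],[[0,0,0],[0,0,0],0]]'
python3 - <<'E'
from h import *
np.set_printoptions(precision=2,suppress=True)
ct=cal('top');cs=cal('scene')
T=tri([(ct,116.4,229.7),(cs,391.3,134.8)]);print('post top',T)
F=plane(ct,126,201.4,34);print('foot top-ish',F)
B=np.array([plane(ct,105+x/7,180+y/7,6)[:2] for x,y in [(57,95),(248,43),(345,390),(155,448)]]);print('base',B,B.mean(0),[np.linalg.norm(B[i]-B[i-1]) for i in range(4)])
a=(B[0]+B[1]-B[2]-B[3]);print('rest x yaw',np.degrees(np.arctan2(a[1],a[0])))
print('post dir yaw',np.degrees(np.arctan2(*(F-T)[[1,0]])),np.linalg.norm((F-T)[:2]))
c,im=grab('wrist','w9.png'); s,p,Rm=st(); print(p,Rm[:,1],s['joint_pos'])
E
```

```text
time_s: 14.2
tool_pos: [542.5, -32.2, 103.2]
orientation: [0.0, 1.0, 0.015, 0.0]
contact_force: [0.3, -0.6, 0.3]
finger_gap: 51.4
grasp_force: 0.0
time_s: 14.7
tool_pos: [542.2, -32.1, 265.6]
orientation: [0.0, 1.0, 0.015, 0.0]
contact_force: [0.5, -0.7, -0.8]
finger_gap: 78.1
grasp_force: 0.0
time_s: 14.9
tool_pos: [545.5, -32.0, 310.9]
orientation: [0.0, 1.0, 0.015, 0.007]
contact_force: [0.5, 0.4, 0.1]
finger_gap: 85.7
grasp_force: 0.0
post top [557.9  308.98 131.11]
foot top-ish [627.76 323.91  34.  ]
base [[651.   365.78]
 [667.45 299.11]
 [544.68 266.14]
 [526.55 332.01]] [597.42 315.76] [np.float64(128.95224394139183), np.float64(68.66399647502148), np.float64(127.11694021943083), np.float64(68.32667067130927)]
rest x yaw 15.107028769239236
post dir yaw 12.058377534670932 71.43116032223382
[544.15 -32.04 307.65] [ 0.03 -1.    0.  ] [ 0.13  0.3  -0.13  1.52  0.04  1.32 -1.55]
```

View pics/w9.png

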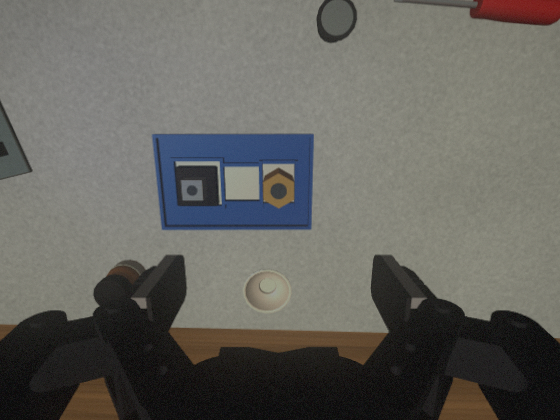

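The hex is seated in the slot at (278,188) with its flats along the rails, and the foot is at (196,187). That was my tenth picture, so from here I work with numbers only. Next I go above the post, at the rest's yaw (15°).

```bash
python3 -m handwheel '[[[0,0,0],[5.1,-42.9,-3],0],[[0,0,0],[5.1,-42.9,-3],0],[[0,0,0],[5.1,-42.9,-3],0],[[0,0,0],[5.1,-42.9,-3],0],[[0,0,0],[5.1,-42.9,-3],0]]'
python3 -m handwheel '[[[0,0,0],[5.1,-42.9,-3],0],[[0,0,0],[5.1,-42.9,-3],0],[[0,0,0],[5.1,-42.9,-3],0],[[0,0,-6.7],[0,0,0],0],[[0,0,-6.7],[0,0,0],0]]'
python3 -m handwheel '[[[0,0,0],[0,0,0],0],[[0,0,0],[0,0,0],0],[[0,0,0],[0,0,0],0],[[0,0,0],[0,0,0],0]]'
python3 - <<'E'
from h import *
np.set_printoptions(precision=2,suppress=True,linewidth=200)
c,im=grab('wrist','w10.png'); s,p,Rm=st(); print(p,Rm[:,1],s['joint_pos'])
S=np.array([632.6,327,26]);xh=np.array([np.cos(np.radians(15.1)),np.sin(np.radians(15.1)),0])
for d in (10,40,75,105,135):
    P=S+d*(-.574*xh+np.array([0,0,.819]));u,v=proj(c,P);print(d,u,v)
    v=int(v);print(im[v,int(u)-44:int(u)+45:4].tolist())
E
```

```text
time_s: 15.45
tool_pos: [560.9, 184.3, 317.1]
orientation: [0.001, 1.0, 0.015, -0.001]
contact_force: [0.5, 0.5, 0.6]
finger_gap: 84.8
grasp_force: 0.0
time_s: 15.95
tool_pos: [571.7, 314.5, 325.2]
orientation: [0.0, 0.991, 0.136, -0.002]
contact_force: [0.9, -1.2, 0.0]
finger_gap: 85.5
grasp_force: 0.0
time_s: 16.35
tool_pos: [573.1, 311.6, 327.3]
orientation: [0.0, 0.991, 0.13, -0.0]
contact_force: [-0.1, 0.2, -0.4]
finger_gap: 85.3
grasp_force: 0.0
[573.15 311.69 327.35] [ 0.26 -0.97  0.  ] [-0.36  0.54 -0.29  1.14  0.15  1.49 -1.93]
10 278.89578654873543 129.158070061963
[[149, 146, 142], [148, 147, 142], [154, 154, 146], [142, 142, 137], [135, 136, 129], [100, 106, 101], [97, 103, 98], [90, 88, 83], [66, 67, 62], [66, 64, 62], [96, 92, 84], [100, 94, 88], [88, 83, 81], [62, 61, 59], [63, 61, 57], [76, 74, 69], [89, 89, 83], [98, 105, 98], [96, 103, 97], [152, 152, 144], [154, 152, 143], [152, 152, 143], [147, 148, 138]]
40 278.9926460227116 146.66101698590526
[[146, 147, 141], [142, 142, 134], [148, 147, 141], [143, 142, 135], [135, 133, 128], [98, 106, 101], [99, 108, 103], [87
[... 770 characters left out ...]
106, 100], [99, 106, 99], [100, 106, 99], [97, 104, 98], [93, 94, 89], [109, 100, 94], [101, 96, 90], [83, 77, 74], [66, 63, 60], [94, 103, 96], [98, 106, 97], [95, 102, 94], [100, 107, 98], [151, 152, 141], [148, 145, 135], [154, 154, 142], [149, 149, 137], [149, 146, 137]]
135 279.388275964354 217.98979237963053
[[146, 146, 137], [149, 149, 139], [156, 156, 147], [150, 149, 140], [159, 158, 148], [145, 146, 136], [148, 148, 137], [150, 150, 140], [152, 151, 143], [126, 123, 115], [107, 99, 95], [107, 100, 96], [104, 97, 92], [107, 98, 94], [149, 149, 138], [151, 149, 139], [148, 149, 139], [147, 145, 133], [147, 146, 138], [147, 145, 135], [152, 151, 139], [148, 147, 136], [149, 149, 138]]
```

The shaft stands out as redder than its surroundings (R−G of 5 or more), about 2 px right of my prediction. I'll measure its axis and top end, and check the height against the scene view.

```bash
python3 - <<'E'
from h import *
np.set_printoptions(precision=2,suppress=True,linewidth=200)
c=cal('wrist');s,p,Rm=st();im=cv2.GaussianBlur(cv2.imread('pics/w10.png'),(3,3),0).astype(int)
b,g,r=[im[...,i] for i in range(3)]
m=((r-g)>=3)&(r<118)
m=cv2.morphologyEx(m.astype(np.uint8),cv2.MORPH_OPEN,np.ones((3,3)))
k=blob(m>0,255,120,310,240)[0][:,0,:];print(k.min(0),k.max(0))
for v in range(k[:,1].min(),k[:,1].max()+1,6):
    x=k[k[:,1]==v][:,0];print(v,x.min(),x.max(),end=' | ')
# end face: bottom rows
xt=k[k[:,1]>k[:,1].max()-14];(u,v),rad=cv2.minEnclosingCircle(xt.astype(np.float32));print('\nend circle',u,v,rad)
cs=cal('scene');T=tri([(c,u+.5,v+.5),(cs,391.3,134.8)]);print('top tri',T)
print('top on z=136',plane(c,u+.5,v+.5,136))
E
```

```text
[271 123] [288 221]
123 275 282 | 129 272 284 | 135 272 285 | 141 272 285 | 147 272 285 | 153 272 285 | 159 272 285 | 165 271 286 | 171 272 286 | 177 271 286 | 183 271 286 | 189 272 285 | 195 272 285 | 201 272 286 | 207 271 285 | 213 271 288 | 219 273 286 | 
end circle 279.1190490722656 212.8095245361328 9.436753273010254
top tri [561.06 307.55 133.87]
top on z=136 [561.81 307.79 136.  ]
```

The post top is near (560,307,135.5) and its axis lies in the tool's xz plane. I'm backing off, tilting 35° about tool y, then lowering to the pre-grasp on the post's axis.

```bash
python3 -m handwheel '[[[0,0,0],[-31,0.5,0],0],[[0,0,0],[-31,0.5,0],0],[[0,7,0],[0,0,0],0],[[0,7,0],[0,0,0],0],[[0,7,0],[0,0,0],0]]'
python3 -m handwheel '[[[0,7,0],[0,0,0],0],[[0,7,0],[0,0,0],0],[[0,0,0],[0,0,0],0],[[0,0,0],[0,0,0],0],[[0,0,0],[0,0,0],0]]'
python3 -m handwheel '[[[0,0,0],[-23.5,0,33.6],0],[[0,0,0],[-23.5,0,33.6],0],[[0,0,0],[-23.5,0,33.6],0],[[0,0,0],[0,0,0],0],[[0,0,0],[0,0,0],0]]'
python3 -m handwheel '[[[0,0,0],[0,0,0],0],[[0,0,0],[0,0,0],0]]'
cat > chk.py <<'E'
from h import *
np.set_printoptions(precision=2,suppress=True,linewidth=200)
s,p,Rm=st();print(p,s['joint_pos']);print(Rm)
xh=np.array([np.cos(np.radians(15)),np.sin(np.radians(15)),0]);ax=-np.sin(np.radians(35))*xh+np.array([0,0,np.cos(np.radians(35))])
T=np.array([560,307.3,135.5])
print('top in tool',Rm.T@(T-p),'axis in tool',Rm.T@ax)
E
python3 chk.py
```

```text
time_s: 16.9
tool_pos: [513.5, 295.0, 328.5]
orientation: [-0.025, 0.974, 0.129, 0.184]
contact_force: [-0.0, 0.6, -0.3]
finger_gap: 85.6
grasp_force: 0.0
time_s: 17.4
tool_pos: [515.2, 295.4, 329.2]
orientation: [-0.04, 0.945, 0.124, 0.299]
contact_force: [0.3, 0.3, 0.2]
finger_gap: 85.2
grasp_force: 0.0
time_s: 17.9
tool_pos: [515.0, 295.7, 205.2]
orientation: [-0.04, 0.945, 0.125, 0.298]
contact_force: [-0.1, 0.2, 0.8]
finger_gap: 85.3
grasp_force: 0.0
time_s: 18.1
tool_pos: [515.4, 296.2, 207.9]
orientation: [-0.041, 0.945, 0.125, 0.301]
contact_force: [-0.2, 0.4, 0.9]
finger_gap: 85.3
grasp_force: 0.0
[515.36 296.24 207.86] [-0.49  0.24 -0.19  2.02  0.75  0.41 -2.6 ]
[[ 0.79  0.26  0.56]
 [ 0.21 -0.97  0.15]
 [ 0.58 -0.   -0.82]]
top in tool [-4.32  1.08 85.62] axis in tool [ 0.01 -0.   -1.  ]
```

```bash
python3 -m handwheel '[[[0,0,0],[-4,1,10],0],[[0,0,0],[0,0,0],0],[[0,0,0],[0,0,0],0]]'
cat >> chk.py <<'E'
c,im=grab('wrist','w11.png');im=cv2.GaussianBlur(im,(3,3),0).astype(int)
for d in (-50,-35,-20,-5,5):
    u,v=proj(c,T+d*ax);v=int(v);row=im[v];q=[i for i in range(int(u)-30,int(u)+31) if row[i,0]-row[i,1]>=3 and row[i,0]<118];print(d,round(u,1),v,q[:1],q[-1:],len(q))
E
python3 chk.py
```

```text
time_s: 18.4
tool_pos: [516.7, 294.9, 195.3]
orientation: [-0.04, 0.945, 0.125, 0.299]
contact_force: [0.1, -0.2, 1.0]
finger_gap: 85.5
grasp_force: 0.0
[516.69 294.9  195.25] [-0.51  0.26 -0.17  2.03  0.78  0.38 -2.63]
[[ 0.79  0.26  0.56]
 [ 0.21 -0.97  0.15]
 [ 0.58 -0.   -0.82]]
top in tool [ 2.48 -0.69 74.78] axis in tool [ 0. -0. -1.]
-50 277.8 222 [267] [288] 20
-35 277.8 230 [265] [287] 23
-20 277.7 239 [265] [289] 25
-5 277.7 250 [264] [292] 29
5 277.6 258 [264] [293] 30
```

The shaft is centred laterally (about 277.5 against 277.7 predicted). I'm advancing along its axis and closing.

```bash
python3 -m handwheel '[[[0,0,0],[1,-0.5,20],0],[[0,0,0],[1,0,20],0.3],[[0,0,0],[0,0,10],0.6],[[0,0,0],[0,0,0],0.6],[[0,0,0],[0,0,0],0.6]]' 30
python3 chk.py | head -6
```

```text
time_s: 18.95
tool_pos: [545.2, 303.3, 154.5]
orientation: [-0.04, 0.945, 0.125, 0.298]
contact_force: [0.1, -0.6, 0.7]
finger_gap: 34.1
grasp_force: 0.0
[545.22 303.3  154.49] [-0.56  0.37 -0.09  2.    0.9   0.31 -2.74]
[[ 0.79  0.26  0.55]
 [ 0.21 -0.97  0.15]
 [ 0.57 -0.   -0.82]]
top in tool [ 1.64 -0.01 24.33] axis in tool [ 0. -0. -1.]
-50 279.1 256 [263] [294] 32
```

```bash
python3 -m handwheel '[[[0,0,0],[1,0,0],1],[[0,0,0],[0,0,0],1],[[0,0,0],[0,0,0],1],[[0,0,0],[0,0,0],1],[[0,0,0],[0,0,0],1]]' 40
python3 -m handwheel '[[[0,0,0],[0,0,0],1],[[0,0,0],[0,0,0],1],[[0,0,0],[0,0,0],1]]' 90
python3 chk.py | head -5
```

```text
time_s: 19.5
tool_pos: [546.2, 303.5, 155.7]
orientation: [-0.04, 0.945, 0.125, 0.299]
contact_force: [-3.8, -2.1, 5.7]
finger_gap: 15.3
grasp_force: 39.1
time_s: 19.8
tool_pos: [546.1, 303.5, 155.8]
orientation: [-0.04, 0.945, 0.125, 0.299]
contact_force: [-4.6, -2.5, 7.4]
finger_gap: 13.6
grasp_force: 87.5
[546.12 303.47 155.82] [-0.55  0.37 -0.09  1.99  0.9   0.31 -2.74]
[[ 0.79  0.26  0.55]
 [ 0.21 -0.97  0.15]
 [ 0.57 -0.   -0.82]]
top in tool [ 0.1  -0.08 24.9 ] axis in tool [ 0. -0. -1.]
```

```bash
python3 -m handwheel '[[[0,0,0],[5.7,0,-8.2],1],[[0,0,0],[11.5,0,-16.4],1],[[0,0,0],[17.2,0,-24.6],1],[[0,0,0],[23,0,-32.8],1],[[0,0,0],[11.5,0,-16.4],1]]'
python3 -m handwheel '[[[0,-7,0],[0,0,0],1],[[0,-7,0],[0,0,0],1],[[0,-7,0],[0,0,0],1],[[0,-7,0],[0,0,0],1],[[0,-7,0],[0,0,0],1]]'
python3 -m handwheel '[[[0,0,4.4],[0,0,0],1],[[0,0,4.4],[0,0,0],1],[[0,0,4.5],[0,0,0],1],[[0,0,0],[0,0,0],1],[[0,0,0],[0,0,0],1]]'
python3 chk.py | head -4
```

```text
time_s: 20.35
tool_pos: [546.5, 303.8, 277.7]
orientation: [-0.04, 0.945, 0.125, 0.299]
contact_force: [0.4, -0.7, -2.5]
finger_gap: 13.8
grasp_force: 87.8
time_s: 20.85
tool_pos: [546.0, 302.7, 274.5]
orientation: [0.0, 0.991, 0.131, -0.003]
contact_force: [1.5, 0.2, -3.0]
finger_gap: 14.1
grasp_force: 87.8
time_s: 21.35
tool_pos: [545.9, 303.0, 273.9]
orientation: [0.0, 1.0, 0.016, -0.001]
contact_force: [-1.5, 0.1, -2.1]
finger_gap: 14.0
grasp_force: 88.0
[545.88 302.99 273.93] [-0.3   0.51 -0.36  1.33  0.18  1.34 -2.2 ]
[[ 1.    0.03 -0.  ]
 [ 0.03 -1.   -0.  ]
 [-0.    0.   -1.  ]]
```

The post is upright in the grip. I'm moving toward the tray and checking its foot and tilt against the plain bench on the way.

```bash
python3 -m handwheel '[[[0,0,0],[-2,41.5,0],1],[[0,0,0],[-2,41.5,0],1],[[0,0,0],[-2,41.5,0],1],[[0,0,0],[0,0,0],1],[[0,0,0],[0,0,0],1]]'
cat > disc.py <<'E'
from h import *
np.set_printoptions(precision=2,suppress=True,linewidth=220)
import sys
c,im=grab('wrist',sys.argv[1]);s,p,Rm=st();print(p)
for z in (100,150,160):print(z,proj(c,p+Rm@[0,0,z]))
a=np.linspace(0,2*np.pi,60)
E=np.array([proj(c,p+Rm@[17*np.cos(t),17*np.sin(t),z]) for t in a for z in (150,160)]);print('pred bbox',E.min(0),E.max(0))
g=im.max(2)
k=blob(g<122,225,120,335,245)[0][:,0,:];print('dark bbox',k.min(0),k.max(0))
for v in range(150,245,7):
    x=k[k[:,1]==v][:,0]; print(v,(x.min(),x.max()) if len(x) else None,end=' | ')
E
python3 disc.py w12.png
```

```text
time_s: 21.9
tool_pos: [544.3, 176.8, 274.9]
orientation: [0.0, 1.0, 0.014, 0.0]
contact_force: [0.1, 1.1, -2.6]
finger_gap: 14.2
grasp_force: 88.4
[543.85 178.98 274.99]
100 (np.float64(275.024944731221), np.float64(241.07656686688773))
150 (np.float64(275.57038997818245), np.float64(215.0575055040701))
160 (np.float64(275.6531237550027), np.float64(211.1089132859643))
pred bbox [252.5  189.49] [298.64 236.62]
dark bbox [250 190] [307 244]
150 None | 157 None | 164 None | 171 None | 178 None | 185 None | 192 (np.int32(270), np.int32(287)) | 199 (np.int32(261), np.int32(296)) | 206 (np.int32(258), np.int32(300)) | 213 (np.int32(256), np.int32(301)) | 220 (np.int32(256), np.int32(301)) | 227 (np.int32(259), np.int32(298)) | 234 (np.int32(266), np.int32(291)) | 241 (np.int32(265), np.int32(292)) |
```

The disc foot sits where predicted (rows 190–236), so the post is upright and centred in the tool. Continuing to the middle pocket.

```bash
python3 -m handwheel '[[[0,0,0],[-2,41.5,0],1],[[0,0,0],[-2,41.5,0],1],[[0,0,0],[-2,41.5,15],1],[[0,0,0],[-2,41.5,15],1],[[0,0,0],[0,0,0],1]]'
python3 -m handwheel '[[[0,0,0],[0,0,0],1],[[0,0,0],[0,0,0],1],[[0,0,0],[0,0,0],1],[[0,0,0],[0,0,0],1]]'
python3 disc.py w13.png
python3 - <<'E'
from tray import *
im=cv2.imread('pics/w13.png');c=cal('wrist')
P,rc=tray(c,im);print(rc)
s,p,Rm=st();print(p,Rm[:,1])
E
```

```text
time_s: 22.45
tool_pos: [539.9, 4.7, 242.2]
orientation: [0.003, 1.0, 0.011, -0.003]
contact_force: [-0.2, -0.3, -2.2]
finger_gap: 14.0
grasp_force: 88.6
time_s: 22.85
tool_pos: [541.4, 14.4, 245.2]
orientation: [-0.0, 1.0, 0.017, 0.0]
contact_force: [-0.9, -0.9, -2.6]
finger_gap: 14.0
grasp_force: 88.6
[541.34  13.95 245.08]
100 (np.float64(279.97834860796746), np.float64(240.43140556523315))
150 (np.float64(279.61014493803594), np.float64(214.57024844024082))
160 (np.float64(279.5542767700472), np.float64(210.64493578797223))
pred bbox [256.55 189.02] [302.66 236.12]
dark bbox [225 157] [334 244]
150 None | 157 (np.int32(249), np.int32(254)) | 164 (np.int32(260), np.int32(304)) | 171 (np.int32(225), np.int32(303)) | 178 (np.int32(225), np.int32(303)) | 185 (np.int32(225), np.int32(303)) | 192 (np.int32(236), np.int32(303)) | 199 (np.int32(236), np.int32(303)) | 206 (np.int32(236), np.int32(303)) | 213 (np.int32(225), np.int32(302)) | 220 (np.int32(255), np.int32(301)) | 227 (np.int32(259), np.int32(299)) | 234 (np.int32(265), np.int32(292)) | 241 (np.int32(225), np.int32(334)) | 4
((540.6065063476562, 19.37237548828125), (115.01406860351562, 185.79078674316406), 1.8985918760299683)
[541.34  13.95 245.08] [ 0.03 -1.   -0.  ]
```

```bash
python3 -m handwheel '[[[0,0,0],[-0.4,1.6,25],1],[[0,0,0],[0,0,20],1],[[0,0,0],[0,0,10],1],[[0,0,0],[0,0,0],1],[[0,0,0],[0,0,0],1]]'
python3 -m handwheel '[[[0,0,0],[0,0,0],1],[[0,0,0],[0,0,0],1]]'
```

```text
time_s: 23.4
tool_pos: [541.4, 11.2, 190.4]
orientation: [-0.0, 1.0, 0.016, 0.001]
contact_force: [0.6, -0.3, -1.9]
finger_gap: 13.9
grasp_force: 88.6
time_s: 23.6
tool_pos: [541.6, 11.0, 190.9]
orientation: [-0.0, 1.0, 0.016, 0.001]
contact_force: [0.4, 0.3, -2.1]
finger_gap: 14.2
grasp_force: 88.6
```

```bash
python3 -m handwheel '[[[0,0,0],[-0.6,-1.2,0],1],[[0,0,0],[0,0,6],1],[[0,0,0],[0,0,6],1],[[0,0,0],[0,0,5],1],[[0,0,0],[0,0,0],1]]'
python3 -m handwheel '[[[0,0,0],[0,0,2],1],[[0,0,0],[0,0,2],1],[[0,0,0],[0,0,1],1],[[0,0,0],[0,0,0],1],[[0,0,0],[0,0,0],1]]'
```

```text
time_s: 24.1
tool_pos: [539.3, 11.9, 171.4]
orientation: [0.0, 1.0, 0.016, -0.001]
contact_force: [-0.4, 0.2, -1.9]
finger_gap: 14.2
grasp_force: 88.6
time_s: 24.6
tool_pos: [540.3, 12.0, 167.9]
orientation: [0.0, 1.0, 0.016, 0.0]
contact_force: [-0.6, -0.1, -2.5]
finger_gap: 14.0
grasp_force: 88.6
```

```bash
python3 -m handwheel '[[[0,0,0],[0,0,1],1],[[0,0,0],[0,0,1],1],[[0,0,0],[0,0,0],1],[[0,0,0],[0,0,0],1]]'
python3 -m handwheel '[[[0,0,0],[0,0,1],1],[[0,0,0],[0,0,0],1],[[0,0,0],[0,0,0],1]]'
```

```text
time_s: 25.0
tool_pos: [540.2, 12.0, 165.8]
orientation: [0.0, 1.0, 0.016, -0.0]
contact_force: [0.0, 0.1, -3.3]
finger_gap: 14.0
grasp_force: 88.6
time_s: 25.3
tool_pos: [540.1, 12.0, 164.7]
orientation: [0.0, 1.0, 0.016, -0.0]
contact_force: [0.6, 0.5, -2.2]
finger_gap: 13.8
grasp_force: 88.6
```

```bash
python3 -m handwheel '[[[0,0,0],[0,0,1],1],[[0,0,0],[0,0,0],1],[[0,0,0],[0,0,0],1]]'
python3 -m handwheel '[[[0,0,0],[0,0,1],1],[[0,0,0],[0,0,0],1],[[0,0,0],[0,0,0],1]]'
python3 -m handwheel '[[[0,0,0],[0,0,1],1],[[0,0,0],[0,0,0],1],[[0,0,0],[0,0,0],1]]'
```

```text
time_s: 25.6
tool_pos: [540.3, 12.0, 163.9]
orientation: [0.0, 1.0, 0.016, 0.0]
contact_force: [-0.4, 0.1, -2.1]
finger_gap: 14.2
grasp_force: 89.4
time_s: 25.9
tool_pos: [540.5, 12.0, 163.9]
orientation: [0.0, 1.0, 0.016, 0.001]
contact_force: [-2.1, -0.4, 5.7]
finger_gap: 14.1
grasp_force: 89.4
time_s: 26.2
tool_pos: [540.7, 12.1, 163.9]
orientation: [0.0, 1.0, 0.016, 0.001]
contact_force: [-3.1, -0.8, 9.8]
finger_gap: 14.0
grasp_force: 89.9
```

Contact is at the floor height; a wall would have stopped it 8 mm higher. I'll relieve the press, release and rise straight up.

```bash
python3 -m handwheel '[[[0,0,0],[0,0,-1.5],1],[[0,0,0],[0,0,0],1],[[0,0,0],[0,0,0],0.8],[[0,0,0],[0,0,0],0.6],[[0,0,0],[0,0,0],0.5]]' 20
python3 -m handwheel '[[[0,0,0],[0,0,0],0.4],[[0,0,0],[0,0,-15],0.4],[[0,0,0],[0,0,-30],0.4],[[0,0,0],[0,0,-40],0.4],[[0,0,0],[0,0,-40],0.4]]'
python3 -m handwheel '[[[0,0,0],[-40,0,0],0],[[0,0,0],[-40,0,0],0],[[0,0,0],[0,0,0],0],[[0,0,0],[0,0,0],0],[[0,0,0],[0,0,0],0]]'
python3 - <<'E'
from h import *
np.set_printoptions(precision=2,suppress=True)
# numeric checks against expected positions
o=np.array([540.9,12.2]);P=np.array([*o,141.]);
for n in('top','scene'):
    c,im=grab(n,n+'9.png');a=cv2.imread('pics/'+n+'0.png')[:,:,::-1].astype(int)
    d=(np.abs(im.astype(int)-a).max(2)>30).astype(np.uint8);cnt,_=cv2.findContours(d,0,1)
    print(n,'proj post top',proj(c,P),'base',proj(c,[*o,6]))
    for k in cnt:
        if cv2.contourArea(k)>15:print('  diff',cv2.boundingRect(k),cv2.contourArea(k))
    if n=='scene':
        u,v=map(int,proj(c,[*o,80]));print('mid shaft',im[v,u-14:u+15:2].tolist())
E
```

```text
time_s: 26.7
tool_pos: [540.2, 12.0, 162.9]
orientation: [-0.0, 1.0, 0.016, -0.0]
contact_force: [0.2, 0.2, 0.5]
finger_gap: 42.1
grasp_force: 0.0
time_s: 27.2
tool_pos: [539.7, 12.0, 289.1]
orientation: [-0.0, 1.0, 0.016, -0.001]
contact_force: [0.9, 0.9, -0.2]
finger_gap: 51.2
grasp_force: 0.0
time_s: 27.7
tool_pos: [461.3, 9.5, 288.7]
orientation: [-0.0, 1.0, 0.016, 0.001]
contact_force: [-0.3, -0.8, 0.4]
finger_gap: 85.3
grasp_force: 0.0
top proj post top (np.float64(254.28770694553612), np.float64(232.9918040957474)) base (np.float64(258.3912705726312), np.float64(234.16933515148068))
  diff (519, 414, 12, 6) 30.5
  diff (369, 280, 21, 18) 244.0
  diff (177, 256, 117, 164) 12663.5
  diff (251, 228, 15, 15) 149.5
  diff (226, 227, 22, 22) 400.5
  diff (269, 226, 15, 17) 171.5
  diff (113, 210, 8, 23) 56.0
  diff (360, 198, 28, 28) 394.0
  diff (119, 194, 15, 17) 95.0
scene proj post top (np.float64(289.5822321328746), np.float64(170.1008479398202)) base (np.float64(287.72252368891947), np.float64(213.1807597232821))
  diff (177, 267, 31, 26) 490.5
  diff (145, 210, 19, 25) 335.5
  diff (264, 203, 31, 24) 451.5
  diff (284, 170, 34, 45) 538.0
  diff (401, 167, 13, 13) 71.5
  diff (388, 136, 17, 30) 130.5
  diff (0, 77, 17, 50) 473.0
  diff (170, 54, 20, 10) 98.0
  diff (153, 54, 16, 8) 63.0
  diff (142, 30, 13, 39) 130.5
  diff (170, 16, 14, 17) 106.5
  diff (181, 10, 21, 56) 368.0
  diff (236, 0, 64, 131) 4143.5
  diff (133, 0, 29, 40) 430.5
mid shaft [[185, 179, 160], [180, 174, 156], [183, 177, 157], [187, 180, 161], [184, 178, 158], [165, 158, 141], [66, 58, 55], [65, 60, 55], [67, 62, 59], [83, 90, 107], [58, 68, 96], [40, 49, 80], [40, 57, 97], [47, 68, 124], [50, 73, 134]]
```

The post stands where predicted in both views (top end at scene row 170), and nothing else on the bench has changed. Handing in.

```bash
python3 -c "
from bench import order
print(order.close_job())"
```

```text
the job is handed in; nothing more can be done
None
```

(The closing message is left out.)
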